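# Nest three turned cups and hold the nest down on a sprung pin rest

## Task

Nest the three turned wooden cups upright in size order: first the middle cup into the largest, then the smallest into the middle one. Then carry the nest by the largest cup to the sprung rest, slide it over the hidden locating pin until the hole in its underside drops on, and press it fully down against the spring. Finish while still gripping the largest cup and holding the nest down there, ready for strapping; leave the other things on the bench alone.

Things in the scene. Friction and masses are not known exactly. Their poses are not given: they have to be found in the camera images.
- large: Largest turned cup, pale wood, round and straight-sided, standing upright: 66 mm outside diameter, 66 mm high, wall 5 mm (56 mm inside), inner floor 20 mm above its underside. In the centre of its underside is a blind round hole, 15 mm in diameter and 16 mm deep, for the locating pin. Mass 0.12 to 0.2 kg. Origin: centre of the underside; z up.
- medium: Middle turned cup, same pale wood, straight-sided, upright: 46 mm outside diameter, 60 mm high, wall 4 mm (38 mm inside), inner floor 5 mm up, plain flat underside. In the largest cup its underside stands 20 mm above that cup's underside and its rim 14 mm above that cup's rim. About 0.06 kg. Origin: centre of the underside; z up.
- small: Smallest turned cup, same pale wood, straight-sided, upright: 29 mm outside diameter, 70 mm high, wall 3 mm, plain flat underside. In the middle cup its rim stands 15 mm above that cup's rim; the full nest is 95 mm high. About 0.035 kg. Origin: centre of the underside; z up.
- rest: Sprung rest fixed to the bench: wooden base 140 mm (its x) by 100 mm (its y), 23.5 mm high, with an aluminium spring platen 80 by 58 mm in its middle, top 30 mm above the bench when free. A slot 36 by 14 mm along the rest's x cuts the platen; the steel locating pin stands in it. Origin: centre of the base's underside, on the bench; x along the slot, z up.
- slot_mid (a point): Middle of the slot, straight above the rest's origin, 38 mm above the bench, level with the pin's tip. The fixed pin, 10 mm in diameter, tip tapering to 4 mm over its last 6 mm, stands on the slot's centre line anywhere within 10 mm either way of this point along the rest's x; where is not reported: feel for it, or look before covering it.
- platen (a joint): How far the spring platen is pressed: 0 free, 0.006 m fully down. Spring 6 N up when free, 14 N fully down; the nest's weight (under 3.2 N) does not press it and it rises when let go. The large cup's underside is 38 mm above the bench riding on the pin's tip, 30 mm once dropped on the pin, 24 mm fully pressed.
- knob_blank: A bystander to leave where it is: turned wooden drawer knob, 32 mm in diameter, 46 mm high. Origin: centre of the underside.
- round_blank: A bystander to leave where it is: dark wooden disc 80 mm in diameter, 35 mm high. Origin: centre of the underside.
- oil_jar: A bystander to leave where it is: jar of 48 mm diameter, 60 mm high. Origin: centre of the underside.
- sanding_block: A bystander to leave where it is: cork block 90 by 50 by 30 mm high, long side along its x. Origin: centre of the underside.
- gouge: A bystander to leave where it is: turning tool with a dark wooden handle, 280 mm long, lying along its x. Origin: near its middle.
- tape_roll: A bystander to leave where it is: pale ring 90 mm in diameter, 24 mm high, lying flat. Origin: centre of the underside.
- spray_can: A bystander to leave where it is: black can 54 mm in diameter, 160 mm high. Origin: centre of the underside.
- offcut: A bystander to leave where it is: strip of pale wood 130 by 30 by 22 mm high, long side along its x. Origin: centre of the underside.
Mind the look-alikes: they are no part of the job. What is shaped like the medium but turquoise is not meant.

How it is judged:
By the outcome, as a careful person would: the job done as asked, in the order asked, and still so for the second after the job is handed in, while the arm keeps its last pose, push and grip.
It also fails if it takes over 72 s, if anything falls off the work surface, if the arm or the gripper's body presses on something with over 40 N, if the wrist force passes 120 N, or if a joint passes its speed limit or range.

## Robot

A 6-joint arm with a two-finger parallel gripper is mounted at the origin on the work surface. World frame = base frame: x ahead of the robot, y to its left, z up, the work surface at z = 0. Lengths are in m, angles in rad, forces in N, time in s.
With the tool pointing down it reaches from about 0.325 to 0.85 m from the base axis. Payload 4.4 kg.
Tool frame: the origin (TCP) lies at the very end of the fingers, on their centre line; the grasp point (between the pads) lies 19 mm behind it; z points along the fingers, y is the direction in which the jaws open and shut (so a half turn about z gives the same grasp; the last joint's range is limited). The gripper opens to 94 mm and grips with 3 to 60 N. Pads are 16 mm wide; open, the fingers measure 119 mm over their backs; the gripper's body (75 mm by 177 mm) begins 78 mm behind the grasp point.
Start: joints at [1.107, 0.207, 1.542, -0, 1.393, -0.15], TCP at [0.177, 0.547, 0.205] pointing down, gripper open.
Joint ranges: [-2.73, 2.73], [-0.86, 2.22], [0.23, 2.46], [-1.11, 4.25], [0.08, 2.63], [-2.82, 2.82]. Speed limits (rad/s): [2.79, 2.79, 3.14, 3.14, 3.14, 3.14].

## Interface

Orientations are given as a unit quaternion [x, y, z, w].
In Python, from station import manip gives the robot as it stands.
- The arm moves only by the tool apply_moves, never from a script. Its argument "targets" is a list that holds one entry, the list of rows, each a list of 7 numbers: the opening, from 0 (shut) to 1 (fully open), then the shift along the tool's x, y, z in mm, then the turn, a rotation vector about the tool's x, y, z in rad. In form: [[[hand, tx, ty, tz, ax, ay, az], ...]]. A call has 1 to 20 rows; each row shifts and turns the pose as measured when the row begins, along the tool's axes as they then stand; what a row does not reach is not made up. A row lasts 1/10 s, in which the tool goes at most 50 mm and 8.59 degrees, less where a joint would pass 70% of its speed; a pose out of reach is approached as far as the arm can. A call is refused whole if a number of a shift passes 50 or a number of a turn 0.15, either way. A call with a gripper value outside its range is refused whole. The fingers move at their own pace and stop on an object; "force" is the grip in N (left out, the last holds). Time passes only in rows, so rows that do not move let the fingers close. It gives the time, the measured TCP pose, the force and the opening at its end, in the units of the state.
- manip.get_obs(): the state, without advancing time (a new reading comes with each control period).
- manip.capture(name): name is "side" or "top" or "wrist"; returns the picture (384x512x3 uint8, red, green, blue); there is no depth.
- manip.get_calibration(name): a dict with "K" (3x3 intrinsics, pixels), "distortion" ([k1, k2, p1, p2, k3] as OpenCV has them; the pictures are not rectified), "position" and "orientation" of the camera in the world. Camera axes: x right, y down, z forward; pixel columns grow to the right and rows downward; lengths in m; the calibration is good to about 2 mm. A picture is of the moment at which its call begins: read the wrist's pose just before it. get_calibration takes no time and is no camera call; for the wrist camera it gives the pose at the moment of the call.
- manip.close_job(): hands the job in, once; it reports no verdict.
Trained networks look in the newest picture that a camera, given by its name, has taken for a name from the list of things; names that differ only in an ending like _2 or _b are one class to them, and where a whole thing is asked for, a point or a joint stands for the part that bears it (a point fixed in the world has none). Each returns a list of dicts, best first, with "p" (0 to 1); they miss things now and then, are a little off and sometimes report something else, mostly with a low value. They report only what shows in the picture. A call takes as long as a camera call. They do not tell look-alikes from the thing itself.
- manip.recognise(camera, query): "at" ([column, row] in pixels, amid what is visible of it).
- manip.place_of(camera, query): "at" ([column, row] in pixels: a listed point, or the origin of a listed thing).
The state is a dict: "t": time; "q": joint angles; "qvel": joint speeds; "tau": joint torques, N m; "position": TCP position; "orientation": TCP orientation; "force": force on the tool from outside, world axes, zero at the start; "torque": the same for the moment, N m; "opening": opening from 0.0 (shut) to 1.0 (fully open).
Only numpy, scipy, OpenCV 4.12 (cv2) and the standard library are available. Lean on these libraries where they do the work, as an engineer would, in place of code of your own. Each camera call takes 0.05 s, during which the arm holds its last target. There are 200 camera calls.

## Working session

There is one attempt and no reset: what is moved stays moved. The work goes in short steps, Python scripts to look and compute and a tool call to move; the robot and the scene stay as the last step left them, time stands still between calls to the robot, and variables do not carry over. Pictures are saved under pics/ and viewed, about 8 in all and at most 12, crops included, and the job is handed in when it is done.

Besides the shell and the picture viewer there is one more tool, called as name(argument=value, ...) on one line, values as JSON. apply_moves: Moves the arm, as the interface text tells. Its arguments: {"type":"object","properties":{"targets":{"type":"array","items":{"type":"array","items":{"type":"array","items":{"type":"number"}}}},"force":{"type":"number"}},"required":["targets"]}

```bash
mkdir -p pics; cat > h.py <<'E'
import numpy as np, cv2, json
from scipy.spatial.transform import Rotation as R
from station import manip
def snap(n,f=None):
    im=manip.capture(n)
    if f: cv2.imwrite('pics/'+f,im[:,:,::-1])
    return im
def ray(n,px,z):
    c=manip.get_calibration(n);K=np.array(c['K']);d=np.array(c['distortion'])
    u=cv2.undistortPoints(np.array([[px]],float),K,d)[0,0]
    v=R.from_quat(c['orientation']).apply([u[0],u[1],1]);p=np.array(c['position'])
    return p+v*(z-p[2])/v[2]
def proj(n,P):
    c=manip.get_calibration(n);r=R.from_quat(c['orientation']).inv()
    q=r.apply(np.atleast_2d(P)-np.array(c['position']))
    return cv2.projectPoints(q,np.zeros(3),np.zeros(3),np.array(c['K']),np.array(c['distortion']))[0][:,0]
E
python3 - <<'E'
from h import *
a=snap('top');b=snap('side')
cv2.imwrite('pics/a.png',cv2.resize(a[:,:,::-1],(780,585)))
cv2.imwrite('pics/b.png',cv2.resize(b[:,:,::-1],(780,585)))
for n in('top','side'):
  print(n,manip.get_calibration(n)['position'])
  for q in('large','medium','small','rest','slot_mid'):
    for r in manip.place_of(n,q)[:4]: print(n,q,np.round(r['at']),round(r['p'],2),ray(n,r['at'],.038 if q=='slot_mid' else 0).round(3))
print(manip.get_obs())
E
```

```text
top [0.2592259  0.0140479  1.44118079]
top large [241. 188.] 0.76 [0.622 0.076 0.   ]
top large [265. 233.] 0.4 [ 0.472 -0.001  0.   ]
top large [325. 150.] 0.25 [ 0.746 -0.205  0.   ]
top medium [195. 225.] 0.69 [0.5   0.222 0.   ]
top medium [189. 253.] 0.66 [0.41  0.241 0.   ]
top medium [226. 225.] 0.53 [0.5   0.122 0.   ]
top small [134. 218.] 0.68 [0.524 0.42  0.   ]
top small [262. 233.] 0.64 [0.471 0.01  0.   ]
top rest [330. 214.] 0.57 [ 0.529 -0.213  0.   ]
top rest [133. 217.] 0.44 [0.53  0.424 0.   ]
top slot_mid [333. 215.] 0.7 [ 0.52  -0.216  0.038]
top slot_mid [198. 221.] 0.46 [0.506 0.208 0.038]
side [ 0.05413949 -0.54834694  0.68750928]
side large [246. 180.] 0.94 [0.622 0.093 0.   ]
side medium [184. 179.] 0.89 [0.49  0.211 0.   ]
side medium [204. 193.] 0.87 [0.499 0.125 0.   ]
side medium [156. 187.] 0.61 [0.412 0.23  0.   ]
side small [222. 218.] 0.72 [0.473 0.014 0.   ]
side rest [300. 262.] 0.91 [ 0.518 -0.211  0.   ]
side slot_mid [302. 250.] 0.96 [ 0.52  -0.211  0.038]
{'t': 0.6, 'q': array([ 1.10646156e+00,  2.06553910e-01,  1.54149585e+00, -1.90807377e-05,
        1.39350522e+00, -1.50476763e-01]), 'qvel': array([-3.41784524e-04, -1.17267349e-03,  4.92463724e-04,  3.90451090e-04,
        8.20997237e-04,  3.98012257e-06]), 'tau': array([-7.03592068e-04, -3.70631361e+01, -2.81591070e+01,  6.98260311e-02,
        2.79111124e-02, -2.27589237e-05]), 'position': array([0.17752641, 0.54691394, 0.20547485]), 'orientation': array([1.56284028e-01, 9.87712156e-01, 1.51141408e-05, 1.46510126e-05]), 'force': array([-0.48158436, -0.11617985, -0.35305902]), 'torque': array([ 0.03788237,  0.02152762, -0.00075494]), 'opening': 0.9983736675436568}
```

View pics/a.png

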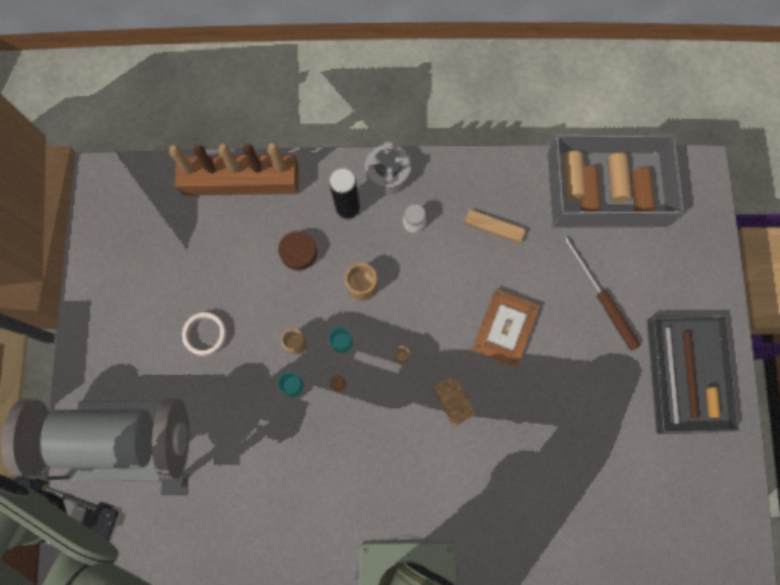

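View pics/b.png

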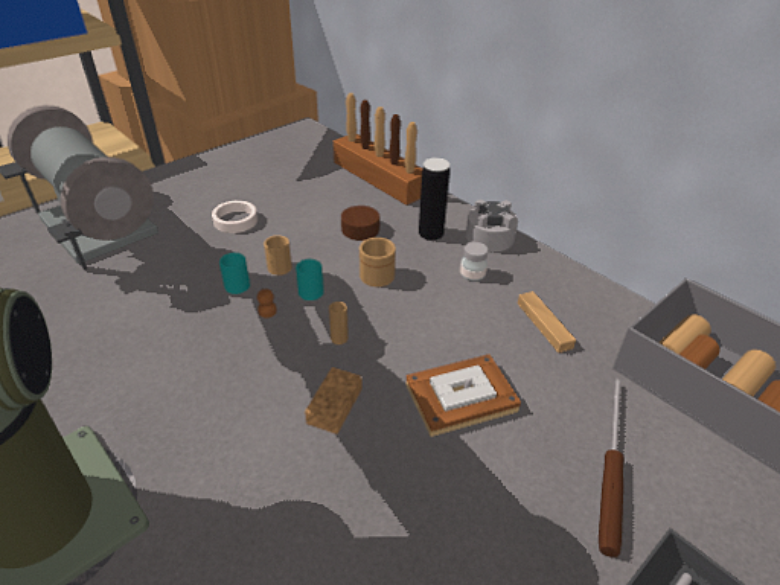

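Pale cups: medium at top (292,341), large (361,281), small (402,354). The cups at (340,340) and (290,384) are turquoise look-alikes. First I'll move above the medium cup, keeping clear of the grinder.

apply_moves(targets=[[[1, -18, -40, 0, 0, 0, 0], [1, -18, -40, 0, 0, 0, 0], [1, -18, -40, 0, 0, 0, 0], [1, -18, -40, 0, 0, 0, 0], [1, -18, -40, 0, 0, 0, 0], [1, -45, -2.5, 0, 0, 0, 0], [1, -45, -2.5, 0, 0, 0, 0], [1, -45, -2.5, 0, 0, 0, 0], [1, -45, -2.5, 0, 0, 0, 0], [1, -45, -2.5, 0, 0, 0, 0], [1, -45, -2.5, 0, 0, 0, 0], [1, 0, 0, 0, 0, 0, 0.12], [1, 0, 0, 0, 0, 0, 0.12], [1, 0, 0, 0, 0, 0, 0.12], [1, 0, 0, 0, 0, 0, 0.12], [1, 0, 0, 0, 0, 0, 0]]])

```text
t: 2.2
position: [0.4646, 0.2182, 0.2043]
orientation: [0.395, 0.919, 0.002, 0.002]
force: [0.3, -0.7, -0.0]
opening: 0.998
```

```bash
python3 - <<'E'
from h import *
im=snap('wrist');cv2.imwrite('pics/c.png',cv2.resize(im[:,:,::-1],(768,576)))
for n in('wrist',):
  c=manip.get_calibration(n);print(c['position'],R.from_quat(c['orientation']).as_matrix().round(2))
  for q in('large','medium','small'):
    for r in manip.place_of(n,q)[:4]: print(n,q,np.round(r['at']),round(r['p'],2),ray(n,r['at'],0).round(3))
print(proj('wrist',[[.495,.216,.06]]))
E
```

```text
[0.41285282 0.27257928 0.38192815] [[ 0.72  0.67  0.18]
 [ 0.69 -0.7  -0.19]
 [ 0.01  0.26 -0.97]]
wrist large [275. 305.] 0.97 [ 0.624  0.094 -0.   ]
wrist medium [235. 141.] 0.96 [0.413 0.234 0.   ]
wrist medium [279. 190.] 0.92 [0.5   0.226 0.   ]
wrist medium [234. 240.] 0.87 [0.506 0.13  0.   ]
wrist small [362. 359.] 0.3 [0.806 0.118 0.   ]
[[273.61814129 205.68859857]]
```

View pics/c.png

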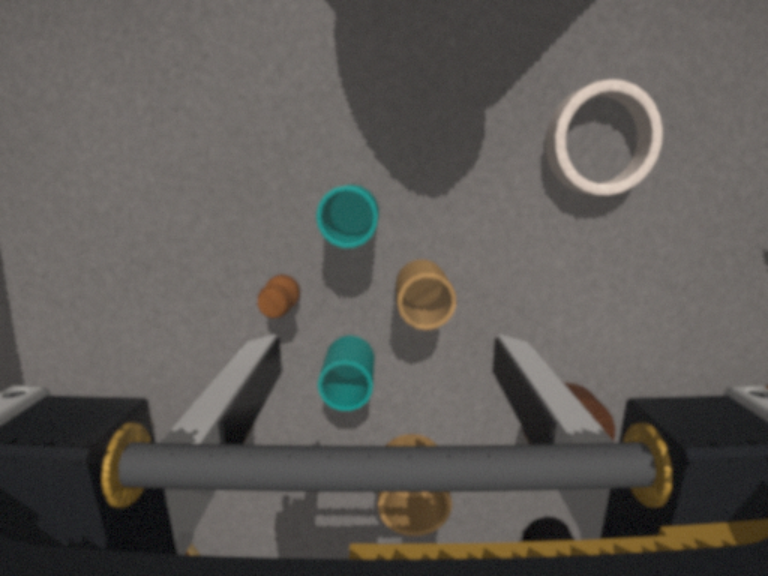

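The wrist view shows the pale medium's rim at (426,301) in the enlarged picture, with turquoise cups at (347,215) and (346,375). The jaw line is clear between them.

```bash
cat >> h.py <<'E'
def go(P,yaw=None):
    "print tool shift (mm) to P"
    o=manip.get_obs();r=R.from_quat(o['orientation']);d=r.inv().apply(np.array(P)-o['position'])*1e3
    y=r.as_matrix()[:,1];x=r.as_matrix()[:,2]
    print('pos',o['position'].round(4),'F',o['force'].round(1),'open',round(o['opening'],3),'t',round(o['t'],1));print('shift',d.round(1),'jaw',y.round(3),'toolz',x.round(3))
    # rotvec (tool) to make tool z straight down
    print('level',np.cross([0,0,1],r.inv().apply([0,0,-1])).round(4))
E
python3 - <<'E'
from h import *
p=ray('wrist',(426.5/1.5,301/1.5),.06);print(p)
print('large',ray('wrist',(414.5/1.5,500/1.5),.066))
for q in [(195,225)]: print(ray('top',(292.5/1.523,338/1.523),.06),ray('side',(278/1.523,241/1.523),.06), 'largetop',ray('top',(361/1.523,278/1.523),.066),ray('side',(378/1.523,248/1.523),.066))
print('small',ray('side',(339/1.523,305/1.523),.07),ray('top',(402/1.523,352/1.523),.07))
go([p[0],p[1],.12])
E
```

```text
[0.49970394 0.22879876 0.06      ]
large [0.6189578  0.09494894 0.066     ]
[0.49993684 0.22321058 0.06      ] [0.50271569 0.22509417 0.06      ] largetop [0.6218473  0.08424995 0.066     ] [0.62184662 0.08281995 0.066     ]
small [0.46997043 0.0049808  0.07      ] [0.46717762 0.00243442 0.07      ]
pos [0.4643 0.2184 0.2044] F [ 0.  -0.   0.1] open 1.003 t 2.4
shift [-16.7  32.3  84.6] jaw [0.724 0.69  0.006] toolz [ 0.006  0.002 -1.   ]
level [ 0.0058  0.0022 -0.    ]
```

apply_moves(targets=[[[0.74, -8, 15, 20, 0.006, 0.002, 0], [0.74, -8, 15, 30, 0, 0, 0], [0.74, 0, 0, 30, 0, 0, 0], [0.74, 0, 0, 0, 0, 0, 0]]])

```text
t: 2.8
position: [0.5, 0.229, 0.125]
orientation: [0.391, 0.921, 0.002, 0.002]
force: [-0.9, -0.1, 0.2]
opening: 0.746
```

```bash
python3 - <<'E'
from h import *
im=snap('wrist');cv2.imwrite('pics/d.png',cv2.resize(im[:,:,::-1],(768,576)))
go([.5,.2265,.046])
print(proj('wrist',[[.5,.2265,.06]])*1.5, [ (np.round(r['at'])*1.5,r['p']) for r in manip.place_of('wrist','medium')])
E
```

```text
pos [0.5019 0.2295 0.1274] F [-0.3  0.   0.7] open 0.739 t 2.9
shift [-0.4 -4.2 81.4] jaw [0.719 0.695 0.009] toolz [ 0.01   0.003 -1.   ]
level [ 0.0092  0.0053 -0.    ]
[[377.43075477 310.50520329]] [(array([385.5, 288. ]), 0.88), (array([297. , 376.5]), 0.85), (array([294. , 193.5]), 0.82), (array([208.5, 292.5]), 0.35)]
```

View pics/d.png

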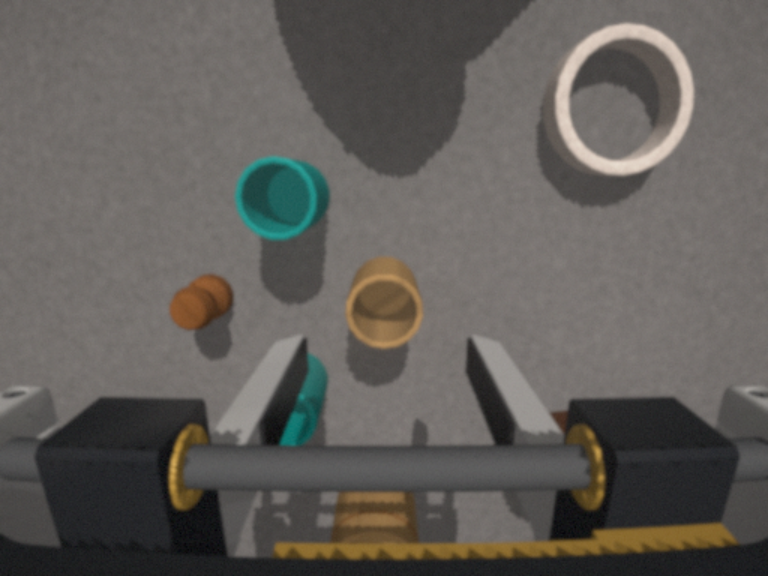

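apply_moves(targets=[[[0.74, 0, 0, 30, 0.009, 0.005, 0], [0.74, 0, 0, 30, 0.005, 0.003, 0], [0.74, 0, 0, 18, 0, 0, 0], [0.74, 0, 0, 0, 0, 0, 0]]])

```text
t: 3.3
position: [0.5131, 0.233, 0.0616]
orientation: [0.39, 0.921, 0.006, 0.008]
force: [-0.4, 0.7, -0.7]
opening: 0.738
```

```bash
python3 - <<'E'
from h import *
go([.5,.2265,.046])
E
```

```text
pos [0.5131 0.233  0.0616] F [-0.4  0.7 -0.7] open 0.738 t 3.3
shift [  4.6 -14.2  15.4] jaw [0.717 0.696 0.017] toolz [ 0.019  0.005 -1.   ]
level [ 0.0173  0.0096 -0.    ]
```

apply_moves(targets=[[[0.74, 0, 0, 0, 0.017, 0.01, 0], [0.74, 0, 0, 0, 0, 0, 0]]])

```text
t: 3.5
position: [0.5156, 0.2339, 0.0655]
orientation: [0.389, 0.921, 0.002, 0.002]
force: [0.6, -0.5, 0.3]
opening: 0.744
```

```bash
python3 - <<'E'
from h import *
go([.5,.2295,.046])
E
```

```text
pos [0.5156 0.2339 0.0655] F [ 0.6 -0.5  0.3] open 0.744 t 3.5
shift [  7.7 -14.3  19.4] jaw [0.717 0.697 0.005] toolz [ 0.005  0.002 -1.   ]
level [ 0.0046  0.0017 -0.    ]
```

apply_moves(targets=[[[0.74, 4, -7, 0, 0.004, 0.002, 0], [0.74, 4, -7, 0, 0, 0, 0], [0.74, 0, 0, 0, 0, 0, 0]]])

```text
t: 3.8
position: [0.5005, 0.2302, 0.0682]
orientation: [0.389, 0.921, 0.002, 0.002]
force: [-1.0, 0.5, 0.6]
opening: 0.741
```

```bash
python3 - <<'E'
from h import *
go([.5,.2295,.046])
E
```

```text
pos [0.5005 0.2302 0.0682] F [-1.   0.5  0.6] open 0.741 t 3.8
shift [-0.1 -1.  22.2] jaw [0.717 0.697 0.004] toolz [ 0.004  0.002 -1.   ]
level [ 0.0042  0.0015 -0.    ]
```

apply_moves(targets=[[[0.74, 0, 0, 8, 0.002, 0.001, 0], [0.74, 0, 0, 8, 0, 0, 0], [0.74, 0, 0, 4, 0, 0, 0], [0.74, 0, 0, 2, 0, 0, 0]]])

```text
t: 4.2
position: [0.5, 0.2302, 0.0446]
orientation: [0.389, 0.921, 0.001, 0.001]
force: [-0.0, 0.1, -0.8]
opening: 0.742
```

```bash
python3 - <<'E'
from h import *
go([.5,.2295,.046])
E
```

```text
pos [0.5    0.2302 0.0446] F [-0.   0.1 -0.8] open 0.742 t 4.2
shift [-0.5 -0.5 -1.5] jaw [0.717 0.697 0.002] toolz [ 0.002  0.001 -1.   ]
level [ 0.0024  0.0006 -0.    ]
```

apply_moves(targets=[[[0.74, 0, 0, -2, 0, 0, 0], [0.4, 0, 0, 0, 0, 0, 0], [0.3, 0, 0, 0, 0, 0, 0], [0.3, 0, 0, 0, 0, 0, 0], [0.3, 0, 0, 0, 0, 0, 0], [0.3, 0, 0, 0, 0, 0, 0]]], force=15)

```text
t: 4.8
position: [0.4999, 0.2301, 0.046]
orientation: [0.389, 0.921, 0.001, 0.0]
force: [0.2, -0.3, -0.7]
opening: 0.477
```

apply_moves(targets=[[[0.3, 0, 0, -10, 0, 0, 0], [0.3, 0, 0, -20, 0, 0, 0], [0.3, 0, 0, -25, 0, 0, 0], [0.3, 0, 0, -25, 0, 0, 0], [0.3, 0, 0, -20, 0, 0, 0], [0.3, 0, 0, -5, 0, 0, 0], [0.3, 0, 0, 0, 0, 0, 0]]])

```text
t: 5.5
position: [0.4994, 0.23, 0.1575]
orientation: [0.389, 0.921, 0.001, 0.0]
force: [-0.2, -0.1, -0.9]
opening: 0.48
```

```bash
python3 - <<'E'
from h import *
go([.62,.087,.145])
E
```

```text
pos [0.4994 0.23   0.1575] F [-0.2 -0.1 -0.9] open 0.48 t 5.5
shift [-186.6  -13.3   12.5] jaw [0.717 0.697 0.002] toolz [ 0.001  0.001 -1.   ]
level [ 0.0016 -0.0001  0.    ]
```

apply_moves(targets=[[[0.3, -15, -1, 0, 0, 0, 0], [0.3, -30, -2, 0, 0, 0, 0], [0.3, -40, -3, 0, 0, 0, 0], [0.3, -40, -3, 0, 0, 0, 0], [0.3, -35, -2, 0, 0, 0, 0], [0.3, -20, -1, 0, 0, 0, 0], [0.3, -5, -1, 0, 0, 0, 0], [0.3, 0, 0, 0, 0, 0, 0]]])

```text
t: 6.3
position: [0.6195, 0.0786, 0.1462]
orientation: [0.388, 0.921, -0.003, -0.007]
force: [0.0, 0.9, -1.2]
opening: 0.481
```

```bash
python3 - <<'E'
from h import *
im=snap('wrist')[100:384];s=snap('side')[80:290,130:380];
w=cv2.resize(im,(512,284));s=cv2.resize(s,(750,630))[:316]
t=snap('top');
go([.62,.087,.145])
P=[[.62,.087,.066]]
print([proj(n,P) for n in('wrist','top','side')])
out=np.zeros((600,768,3),np.uint8);out[:284,:512]=w
out[284:600,:750]=s
cv2.imwrite('pics/e.png',out[:,:,::-1])
E
```

```text
pos [0.6189 0.0803 0.1469] F [-0.   0.1 -1.5] open 0.479 t 6.5
shift [4.  5.5 1.9] jaw [ 0.714  0.7   -0.011] toolz [-0.014 -0.001 -1.   ]
level [-0.0106 -0.0095  0.    ]
[array([[263.16948383, 198.80975415]]), array([[236.15153225, 183.11810898]]), array([[246.6822576, 162.4151578]])]
```

View pics/e.png

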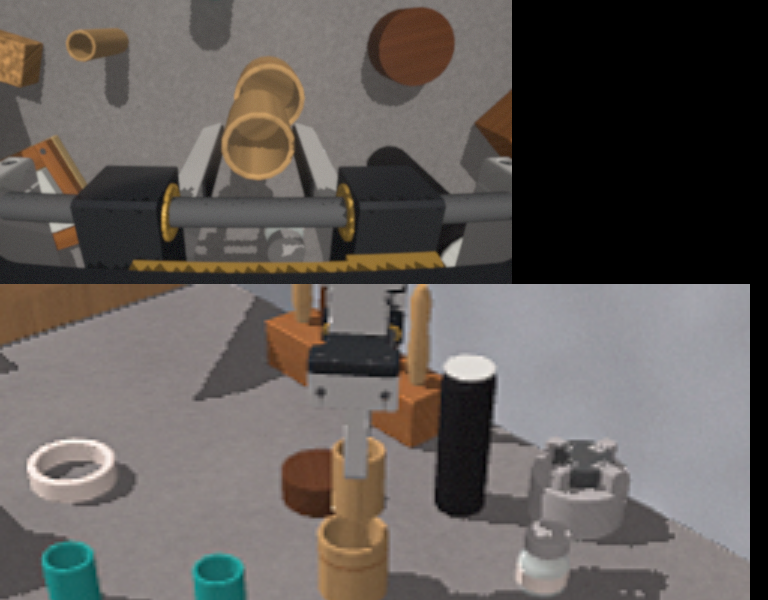

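```bash
python3 - <<'E'
from h import *
print('large w',ray('wrist',(270,193),.066),'s',ray('side',(247.7,163.2),.066))
o=manip.get_obs()['position'];z=o[2]+.014
m=ray('wrist',(258.5,244.5),z);print('med w',m,'tcp',o)
# side: held cup top rim centre
print('med s',ray('side',(130+359/3,80+(452-284)/3),z))
im=cv2.imread('pics/e.png')
go(o+ray('wrist',(270,193),.066)-m+[0,0,0.014])
E
```

```text
large w [0.62057057 0.0953027  0.066     ] s [0.61970303 0.08244728 0.066     ]
med w [0.6199782  0.08192766 0.16093551] tcp [0.61886414 0.08030308 0.14693551]
med s [0.61496544 0.07063568 0.16093551]
pos [0.6189 0.0803 0.1469] F [-0.   0.1 -1.5] open 0.479 t 6.5
shift [ 8.4 10.6 80.9] jaw [ 0.714  0.7   -0.011] toolz [-0.014 -0.001 -1.   ]
level [-0.0106 -0.0095  0.    ]
```

apply_moves(targets=[[[0.3, 4, 5, 0, -0.01, -0.009, 0], [0.3, 4, 5, 0, 0, 0, 0], [0.3, 0, 0, 6, 0, 0, 0], [0.3, 0, 0, 6, 0, 0, 0], [0.3, 0, 0, 6, 0, 0, 0], [0.3, 0, 0, 6, 0, 0, 0], [0.3, 0, 0, 1, 0, 0, 0]]])

```text
t: 7.15
position: [0.6181, 0.0992, 0.1206]
orientation: [0.384, 0.923, 0.0, -0.0]
force: [0.6, -0.3, -0.6]
opening: 0.476
```

```bash
python3 - <<'E'
from h import *
im=snap('wrist')[130:280,170:340];s=snap('side')[120:230,190:310]
go([.6205,.0925,.118])
out=np.zeros((600,760,3),np.uint8);out[:330,:374]=cv2.resize(im,(374,330))
out[:330,380:740]=cv2.resize(s,(360,330))
cv2.imwrite('pics/f.png',out[:335,:,::-1])
E
```

```text
pos [0.6185 0.0991 0.1212] F [ 0.6 -0.6 -0.2] open 0.474 t 7.2
shift [-6.  -3.2  3.2] jaw [0.709 0.705 0.002] toolz [ 0.001  0.001 -1.   ]
level [ 0.0015  0.0002 -0.    ]
```

View pics/f.png

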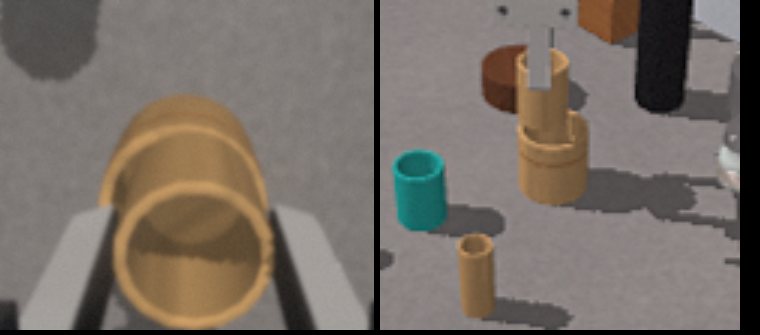

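```bash
python3 - <<'E'
from h import *
o=manip.get_obs()['position']
L=ray('wrist',(254.1,222.7),.066);m=ray('wrist',(258.2,245.5),o[2]+.014);print(L,m)
# side: scale 3, offset(190,120), crop x offset 380
print('side',ray('side',(190+(553-380)/3,120+141/3),.066),ray('side',(190+(543-380)/3,120+65/3),o[2]+.014))
go(o+L-m)
E
```

```text
[0.62492552 0.09027203 0.066     ] [0.61973497 0.10005398 0.13524955]
side [0.60812416 0.06951844 0.066     ] [0.6132702  0.08933479 0.13524955]
pos [0.6185 0.0991 0.1212] F [ 0.6 -0.6 -0.2] open 0.474 t 7.2
shift [-10.6  -3.3  69.2] jaw [0.709 0.705 0.002] toolz [ 0.001  0.001 -1.   ]
level [ 0.0015  0.0002 -0.    ]
```

apply_moves(targets=[[[0.3, -4, -1.5, 0, 0, 0, 0], [0.3, -4, -1.5, 0, 0, 0, 0], [0.3, 0, 0, 0, 0, 0, 0], [0.3, 0, 0, 0, 0, 0, 0]]])

```text
t: 7.65
position: [0.6235, 0.0897, 0.1222]
orientation: [0.385, 0.923, 0.001, 0.001]
force: [0.2, 0.1, -0.2]
opening: 0.478
```

```bash
python3 - <<'E'
from h import *
im=snap('wrist')[130:280,170:340];s=snap('side')[120:230,190:310]
go([.6225,.0905,.118])
out=np.zeros((600,800,3),np.uint8);out[:450,:510]=cv2.resize(im,(510,450))
out[:262,512:798]=cv2.resize(s,(286,262))
cv2.imwrite('pics/g.png',out[:455,:,::-1])
E
```

```text
pos [0.6234 0.0899 0.1222] F [-0.3  0.4 -1. ] open 0.478 t 7.8
shift [ 1.1 -0.2  4.2] jaw [0.71  0.704 0.003] toolz [ 0.003  0.001 -1.   ]
level [ 0.0028  0.0018 -0.    ]
```

View pics/g.png

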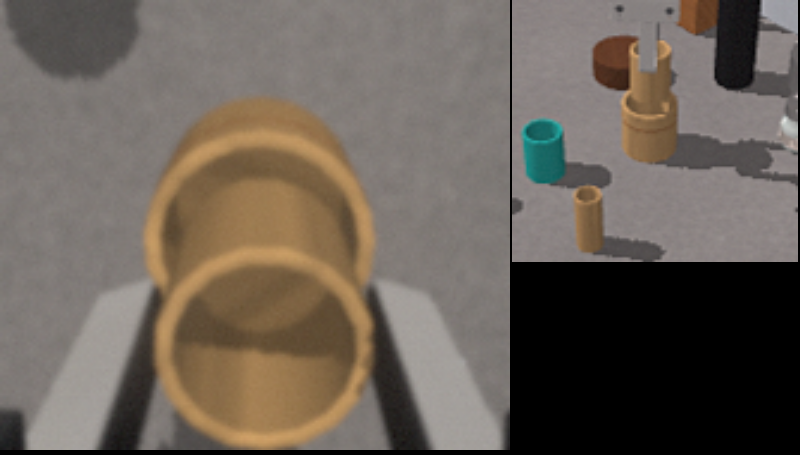

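```bash
python3 - <<'E'
from h import *
o=manip.get_obs()['position']
# project circles and fit by predicted extents
def ext(c,r):
    a=np.linspace(0,2*np.pi,90);q=(proj('wrist',np.c_[c[0]+r*np.cos(a),c[1]+r*np.sin(a),0*a+c[2]])-[170,130])*3
    return q[:,0].min().round(),q[:,0].max().round(),q[:,1].min().round(),q[:,1].max().round()
L=ray('wrist',(170+260/3,130+243/3),.066);m=ray('wrist',(170+264/3,130+347/3),o[2]+.014);print(L,m,L-m)
print('L',ext(L,.033),'m',ext(m,.023), 'tcp',ext(o+[0,0,.014],.023))
E
```

```text
[0.62432005 0.08978173 0.066     ] [0.62456629 0.09071326 0.13620279] [-0.00024624 -0.00093153 -0.07020279]
L (np.float64(142.0), np.float64(377.0), np.float64(127.0), np.float64(351.0)) m (np.float64(151.0), np.float64(377.0), np.float64(239.0), np.float64(447.0)) tcp (np.float64(144.0), np.float64(370.0), np.float64(238.0), np.float64(446.0))
```

apply_moves(targets=[[[0.3, 0, 0, 8, 0.002, 0.001, 0], [0.3, 0, 0, 8, 0, 0, 0], [0.3, 0, 0, 8, 0, 0, 0], [0.3, 0, 0, 6, 0, 0, 0], [0.3, 0, 0, 2, 0, 0, 0]]])

```text
t: 8.25
position: [0.6229, 0.0903, 0.087]
orientation: [0.384, 0.923, 0.0, 0.0]
force: [-0.0, 0.0, -0.7]
opening: 0.478
```

```bash
python3 - <<'E'
from h import *
go([.6235,.0893,.069])
E
```

```text
pos [0.6229 0.0903 0.087 ] F [-0.   0.  -0.7] open 0.478 t 8.2
shift [-1.1 -0.2 18. ] jaw [0.71  0.705 0.   ] toolz [ 0.  0. -1.]
level [ 0.0001  0.     -0.    ]
```

apply_moves(targets=[[[0.3, -0.5, 0, 5, 0, 0, 0], [0.3, -0.5, 0, 5, 0, 0, 0], [0.3, 0, 0, 4, 0, 0, 0], [0.3, 0, 0, 2, 0, 0, 0], [0.3, 0, 0, 0, 0, 0, 0]]])

```text
t: 8.75
position: [0.6233, 0.0895, 0.0687]
orientation: [0.384, 0.923, -0.0, -0.001]
force: [-0.2, -0.8, -0.8]
opening: 0.477
```

apply_moves(targets=[[[0.58, 0, 0, 0, 0, 0, 0], [0.64, 0, 0, 0, 0, 0, 0], [0.64, 0, 0, 0, 0, 0, 0], [0.64, 0, 0, -10, 0, 0, 0], [0.64, 0, 0, -25, 0, 0, 0], [0.64, 0, 0, -30, 0, 0, 0], [0.64, 0, 0, -25, 0, 0, 0], [0.64, 0, 0, -5, 0, 0, 0], [0.64, 0, 0, 0, 0, 0, 0]]])

```text
t: 9.65
position: [0.6246, 0.0896, 0.1715]
orientation: [0.384, 0.923, 0.001, 0.001]
force: [-0.1, -0.3, -0.5]
opening: 0.643
```

```bash
python3 - <<'E'
from h import *
go([.471,.009,.165])
im=snap('wrist');s=snap('side')
out=np.zeros((384,780,3),np.uint8);out[:,:512]=im
out[:240,515:775]=cv2.resize(s[120:240,190:320],(260,240))
cv2.imwrite('pics/i.png',out[:,:,::-1])
for n in ('side','wrist','top'):
  if n=='top':snap('top')
  print(n,[(r['at'],round(r['p'],2),ray(n,r['at'],0).round(3)) for r in manip.place_of(n,'small')[:3]])
E
```

```text
pos [0.6246 0.0896 0.1715] F [-0.1 -0.3 -0.5] open 0.643 t 9.7
shift [  51.1 -165.7    6. ] jaw [0.709 0.705 0.002] toolz [ 0.003  0.    -1.   ]
level [ 0.0023  0.0022 -0.    ]
side [([222.0, 218.6], 0.79, array([0.472, 0.014, 0.   ])), ([176.6, 203.6], 0.66, array([0.417, 0.137, 0.   ]))]
wrist [([114.9, 140.0], 0.55, array([0.466, 0.007, 0.   ]))]
top []
```

View pics/i.png

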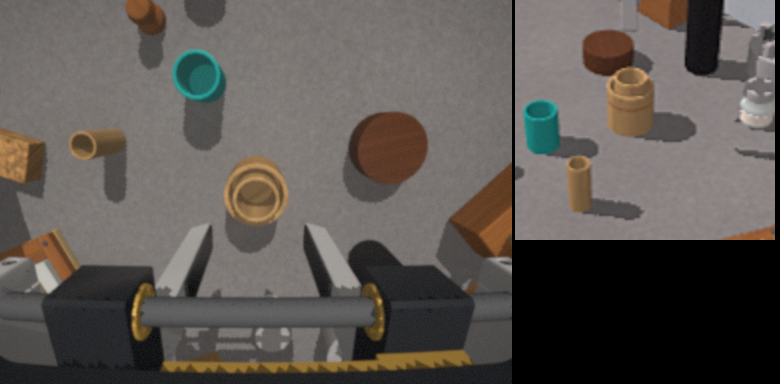

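The medium is nested in the large: concentric rims at (257,195). The small's rim is at (84,144).

```bash
python3 - <<'E'
from h import *
p=ray('wrist',(84,144),.07);print(p,'nest',ray('wrist',(257.5,199),.08),ray('wrist',(256,194),.066))
go([p[0],p[1],.16])
E
```

```text
[0.46750796 0.01008085 0.07      ] nest [0.62250633 0.09104589 0.08      ] [0.62051334 0.09089386 0.066     ]
pos [0.6227 0.0895 0.1682] F [ 0.4 -0.2 -0.2] open 0.641 t 9.9
shift [  53.  -166.1    8.6] jaw [ 0.709  0.705 -0.002] toolz [-0.003  0.    -1.   ]
level [-0.002  -0.0021  0.    ]
```

apply_moves(targets=[[[0.64, 4, -12, 0, 0, 0, 0], [0.64, 8, -26, 0, 0, 0, 0], [0.64, 10, -32, 0, 0, 0, 0], [0.64, 10, -32, 0, 0, 0, 0], [0.64, 10, -30, 0, 0, 0, 0], [0.64, 6, -18, 0, 0, 0, 0], [0.64, 3, -10, 0, 0, 0, 0], [0.64, 0, 0, 0, 0, 0, 0], [0.64, 0, 0, 0, 0, 0, 0]]])

```text
t: 10.85
position: [0.4636, 0.0113, 0.1598]
orientation: [0.384, 0.923, -0.002, -0.008]
force: [0.1, 0.7, -1.3]
opening: 0.644
```

```bash
python3 - <<'E'
from h import *
im=snap('wrist');cv2.imwrite('pics/j.png',im[:,:,::-1])
go([.469,.01,.056])
print(proj('wrist',[[.469,.01,.07]]))
# segment bright-wood colour near the prediction
u,v=proj('wrist',[[.469,.01,.07]])[0].astype(int)
hsv=cv2.cvtColor(im,cv2.COLOR_RGB2HSV);m=cv2.inRange(hsv,(8,80,60),(25,255,255))
n,l,st,c=cv2.connectedComponentsWithStats(m)
print([(s.tolist(),k.round().tolist()) for s,k in zip(st,c) if s[4]>80][1:])
E
```

```text
pos [0.4637 0.0114 0.1598] F [-0.   0.2  0.8] open 0.641 t 10.9
shift [ -6.2   4.  103.7] jaw [ 0.709  0.705 -0.011] toolz [-0.017  0.002 -1.   ]
level [-0.0112 -0.0135  0.    ]
[[260.2563815  205.56843903]]
[([295, 54, 33, 36, 878], [311.0, 71.0]), ([93, 169, 89, 67, 3975], [137.0, 202.0]), ([491, 168, 21, 14, 99], [504.0, 174.0]), ([242, 180, 29, 42, 951], [257.0, 201.0]), ([502, 186, 10, 47, 327], [508.0, 210.0]), ([368, 207, 82, 65, 3710], [408.0, 240.0]), ([131, 283, 24, 58, 739], [140.0, 312.0]), ([361, 283, 24, 58, 717], [375.0, 312.0]), ([161, 327, 313, 47, 4808], [311.0, 360.0])]
```

View pics/j.png

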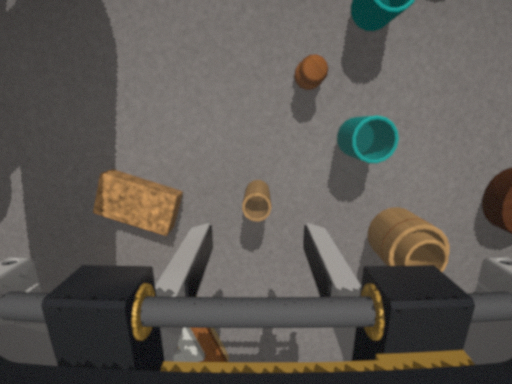

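The small's rim is at (257,207), between the fingers. The nest is at (420,250).

```bash
python3 - <<'E'
from h import *
p=ray('wrist',(257,207.5),.07);print(p);go([p[0],p[1],.056])
E
```

```text
[0.46815938 0.00642506 0.07      ]
pos [0.4637 0.0114 0.1598] F [-0.   0.2  0.8] open 0.641 t 10.9
shift [ -8.1   0.8 103.7] jaw [ 0.709  0.705 -0.011] toolz [-0.017  0.002 -1.   ]
level [-0.0112 -0.0135  0.    ]
```

apply_moves(targets=[[[0.64, -3, 0.5, 5, -0.01, -0.012, 0], [0.64, -2, 0.5, 10, 0, 0, 0], [0.64, 0, 0, 15, 0, 0, 0], [0.64, 0, 0, 15, 0, 0, 0], [0.64, 0, 0, 10, 0, 0, 0], [0.64, 0, 0, 2, 0, 0, 0], [0.64, 0, 0, 0, 0, 0, 0]]])

```text
t: 11.6
position: [0.4715, 0.0095, 0.0977]
orientation: [0.383, 0.924, 0.0, -0.0]
force: [-0.2, 0.5, -0.1]
opening: 0.64
```

```bash
python3 - <<'E'
from h import *
im=snap('wrist')
hsv=cv2.cvtColor(im,cv2.COLOR_RGB2HSV);m=cv2.inRange(hsv,(8,80,60),(25,255,255))
n,l,st,c=cv2.connectedComponentsWithStats(m)
print([(s.tolist(),k.round().tolist()) for s,k in zip(st,c) if s[4]>300][1:])
go([.469,.0095,.056])
for P in ([.467,.0095,.07],[.469,.0095,.07]):
  a=np.linspace(0,6.28,60);q=proj('wrist',np.c_[P[0]+.0145*np.cos(a),P[1]+.0145*np.sin(a),0*a+.07]);print(q.min(0),q.max(0))
E
```

```text
[([297, 25, 44, 48, 1528], [318.0, 48.0]), ([50, 171, 110, 82, 6126], [103.0, 210.0]), ([231, 184, 37, 55, 1607], [249.0, 212.0]), ([383, 216, 102, 78, 4399], [434.0, 251.0]), ([131, 283, 24, 58, 740], [140.0, 311.0]), ([361, 283, 24, 58, 714], [375.0, 311.0]), ([161, 329, 314, 45, 4520], [313.0, 362.0])]
pos [0.4716 0.0095 0.0979] F [ 0.2  0.6 -0.3] open 0.639 t 11.7
shift [ 1.8 -1.8 41.9] jaw [0.707 0.707 0.001] toolz [ 0.     0.001 -1.   ]
level [ 0.0006 -0.0002  0.    ]
[232.17064286 198.87313438] [271.04348474 235.70051186]
[234.10411712 200.73455479] [272.9129211 237.4311142]
```

```bash
python3 - <<'E'
from h import *
p=ray('wrist',(249.3,220),.07);print(p);go([p[0],p[1],.056])
E
```

```text
[0.46709889 0.00694766 0.07      ]
pos [0.4716 0.0095 0.0979] F [ 0.2  0.6 -0.3] open 0.639 t 11.7
shift [ 1.4 -5.  41.9] jaw [0.707 0.707 0.001] toolz [ 0.     0.001 -1.   ]
level [ 0.0006 -0.0002  0.    ]
```

apply_moves(targets=[[[0.64, 0.5, -2, 5, 0, 0, 0], [0.64, 0.5, -2, 10, 0, 0, 0], [0.64, 0, 0, 10, 0, 0, 0], [0.64, 0, 0, 8, 0, 0, 0], [0.64, 0, 0, 2, 0, 0, 0], [0.64, 0, 0, 0, 0, 0, 0]]])

```text
t: 12.25
position: [0.469, 0.0069, 0.0613]
orientation: [0.383, 0.924, 0.001, 0.002]
force: [-0.8, 0.0, 0.6]
opening: 0.64
```

```bash
python3 - <<'E'
from h import *
go([.467,.007,.056])
E
```

```text
pos [0.469  0.0069 0.0613] F [-0.8  0.   0.6] open 0.64 t 12.2
shift [ 1.5 -1.4  5.3] jaw [0.707 0.707 0.002] toolz [ 0.003  0.    -1.   ]
level [ 0.0024  0.0024 -0.    ]
```

apply_moves(targets=[[[0.64, 0.5, -1, 3, 0.002, 0.002, 0], [0.64, 0.5, 0, 2, 0, 0, 0], [0.4, 0, 0, 0, 0, 0, 0], [0.25, 0, 0, 0, 0, 0, 0], [0.15, 0, 0, 0, 0, 0, 0], [0.15, 0, 0, 0, 0, 0, 0], [0.15, 0, 0, 0, 0, 0, 0], [0.15, 0, 0, 0, 0, 0, 0]]], force=15)

```text
t: 13.05
position: [0.4687, 0.0068, 0.0568]
orientation: [0.383, 0.924, 0.0, 0.001]
force: [0.0, -0.5, -0.5]
opening: 0.3
```

apply_moves(targets=[[[0.15, 0, 0, -10, 0, 0, 0], [0.15, 0, 0, -22, 0, 0, 0], [0.15, 0, 0, -28, 0, 0, 0], [0.15, 0, 0, -28, 0, 0, 0], [0.15, 0, 0, -15, 0, 0, 0], [0.15, 0, 0, -3, 0, 0, 0], [0.15, 0, 0, 0, 0, 0, 0]]])

```text
t: 13.75
position: [0.4678, 0.007, 0.1696]
orientation: [0.383, 0.924, 0.0, 0.001]
force: [-0.6, -0.1, 0.0]
opening: 0.3
```

```bash
python3 - <<'E'
from h import *
go([.6235,.0895,.165])
E
```

```text
pos [0.4678 0.007  0.1696] F [-0.6 -0.1  0. ] open 0.3 t 13.8
shift [-51.8 168.4   5. ] jaw [0.707 0.707 0.002] toolz [ 0.003 -0.    -1.   ]
level [ 0.0017  0.0022 -0.    ]
```

apply_moves(targets=[[[0.15, -4, 12, 0, 0, 0, 0], [0.15, -8, 26, 0, 0, 0, 0], [0.15, -10, 32, 0, 0, 0, 0], [0.15, -10, 32, 0, 0, 0, 0], [0.15, -9, 30, 0, 0, 0, 0], [0.15, -6, 20, 0, 0, 0, 0], [0.15, -2, 7, 0, 0, 0, 0], [0.15, 0, 0, 0, 0, 0, 0], [0.15, 0, 0, 0, 0, 0, 0]]])

```text
t: 14.65
position: [0.617, 0.0908, 0.1558]
orientation: [0.383, 0.924, -0.003, -0.007]
force: [0.8, 0.5, -0.1]
opening: 0.298
```

```bash
python3 - <<'E'
from h import *
go([.6235,.0895,.165])
E
```

```text
pos [0.617  0.0908 0.1558] F [ 0.8  0.5 -0.1] open 0.298 t 14.7
shift [-5.4  3.6 -9.3] jaw [ 0.708  0.706 -0.011] toolz [-0.016  0.001 -1.   ]
level [-0.0106 -0.0118  0.    ]
```

apply_moves(targets=[[[0.15, -2.5, 1, 0, -0.01, -0.011, 0], [0.15, -2, 1, 0, 0, 0, 0], [0.15, 0, 0, 2, 0, 0, 0], [0.15, 0, 0, 0, 0, 0, 0]]])

```text
t: 15.05
position: [0.6193, 0.0872, 0.1534]
orientation: [0.384, 0.923, -0.001, -0.001]
force: [-0.3, 0.6, -1.0]
opening: 0.301
```

```bash
python3 - <<'E'
from h import *
go([.6235,.0895,.15])
im=snap('wrist')[130:290,170:340];s=snap('side')[120:230,190:310]
out=np.zeros((600,800,3),np.uint8);out[:480,:510]=cv2.resize(im,(510,480))
out[:262,512:798]=cv2.resize(s,(286,262))
cv2.imwrite('pics/k.png',out[:485,:,::-1])
E
```

```text
pos [0.6193 0.0872 0.1534] F [-0.3  0.6 -1. ] open 0.301 t 15.1
shift [-1.4  4.6  3.4] jaw [ 0.709  0.705 -0.002] toolz [-0.002 -0.    -1.   ]
level [-0.0015 -0.0011  0.    ]
```

View pics/k.png

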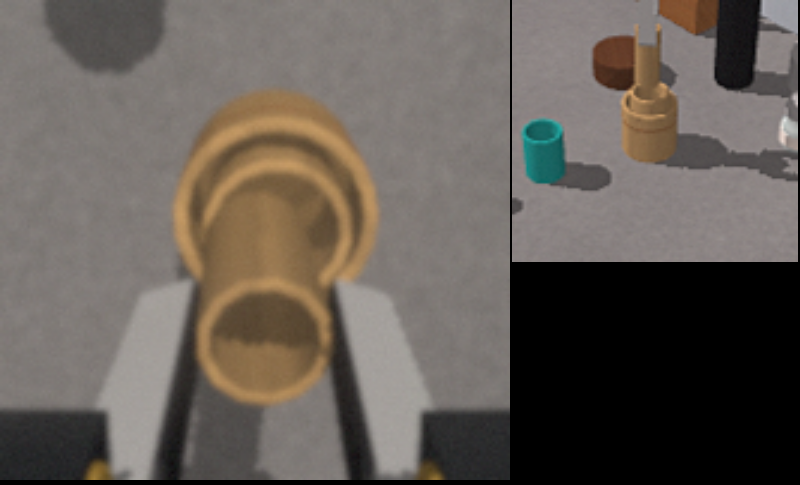

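```bash
python3 - <<'E'
from h import *
o=manip.get_obs()['position']
f=lambda u,v,z:ray('wrist',(170+u/3,130+v/3),z)
M=f(277,218,.08);s=f(264,340,o[2]+.0132);L=f(275.5,207,.066);print(M,s,L,o);go(o+M-s)
E
```

```text
[0.62238847 0.09230225 0.08      ] [0.62009091 0.08905033 0.16704308] [0.62251761 0.09179749 0.066     ] [0.61973514 0.08736002 0.15384308]
pos [0.6197 0.0874 0.1538] F [-0.2 -0.2  0. ] open 0.296 t 15.2
shift [ 0.6  4.  87. ] jaw [ 0.709  0.705 -0.001] toolz [-0.001 -0.    -1.   ]
level [-0.0009 -0.0004  0.    ]
```

apply_moves(targets=[[[0.15, 0, 2, 0, 0, 0, 0], [0.15, 0, 2, 0, 0, 0, 0], [0.15, 0, 0, 6, 0, 0, 0], [0.15, 0, 0, 6, 0, 0, 0], [0.15, 0, 0, 1, 0, 0, 0], [0.15, 0, 0, 0, 0, 0, 0]]])

```text
t: 15.75
position: [0.6229, 0.0905, 0.1398]
orientation: [0.384, 0.923, -0.0, -0.0]
force: [-0.6, -0.3, -0.5]
opening: 0.299
```

```bash
python3 - <<'E'
from h import *
go([.6223,.0905,.084])
E
```

```text
pos [0.6229 0.0905 0.1398] F [-0.6 -0.3 -0.5] open 0.299 t 15.8
shift [ 0.4 -0.4 55.8] jaw [ 0.709  0.705 -0.001] toolz [-0.001 -0.    -1.   ]
level [-0.0007 -0.0003  0.    ]
```

apply_moves(targets=[[[0.15, 0, 0, 6, 0, 0, 0], [0.15, 0, 0, 8, 0, 0, 0], [0.15, 0, 0, 8, 0, 0, 0], [0.15, 0, 0, 8, 0, 0, 0], [0.15, 0, 0, 4, 0, 0, 0], [0.15, 0, 0, 2, 0, 0, 0]]])

```text
t: 16.35
position: [0.6223, 0.0905, 0.0999]
orientation: [0.384, 0.923, -0.001, -0.001]
force: [-0.6, -0.8, 0.4]
opening: 0.299
```

```bash
python3 - <<'E'
from h import *
go([.6223,.0905,.084])
E
```

```text
pos [0.6223 0.0905 0.0999] F [-0.6 -0.8  0.4] open 0.299 t 16.4
shift [-0.   0.1 15.9] jaw [ 0.709  0.705 -0.002] toolz [-0.002 -0.    -1.   ]
level [-0.0016 -0.0012  0.    ]
```

Now lower the last part, release and lift.

apply_moves(targets=[[[0.15, 0, 0, 5, 0, 0, 0], [0.15, 0, 0, 5, 0, 0, 0], [0.15, 0, 0, 3, 0, 0, 0], [0.15, 0, 0, 1.5, 0, 0, 0], [0.15, 0, 0, 0, 0, 0, 0], [0.36, 0, 0, 0, 0, 0, 0], [0.44, 0, 0, 0, 0, 0, 0], [0.44, 0, 0, 0, 0, 0, 0], [0.44, 0, 0, -10, 0, 0, 0], [0.44, 0, 0, -25, 0, 0, 0], [0.7, 0, 0, -30, 0, 0, 0], [1, 0, 0, -15, 0, 0, 0], [1, 0, 0, -5, 0, 0, 0], [1, 0, 0, 0, 0, 0, 0], [1, 0, 0, 0, 0, 0, 0]]])

```text
t: 17.85
position: [0.6235, 0.0905, 0.1764]
orientation: [0.384, 0.923, 0.0, 0.001]
force: [0.2, 0.3, -0.4]
opening: 0.831
```

```bash
python3 - <<'E'
from h import *
go([.6235,.09,.031])
im=snap('wrist')[100:384,100:420];s=snap('side')[120:230,190:310]
out=np.zeros((600,800,3),np.uint8);out[:426,:480]=cv2.resize(im,(480,426))
out[:262,512:798]=cv2.resize(s,(286,262))
cv2.imwrite('pics/l.png',out[:430,:,::-1])
snap('top')
for n in('side','top','wrist'):
  print(n,[(np.round(ray(n,r['at'],.038),4),round(r['p'],2)) for r in manip.place_of(n,'slot_mid')[:2]],[(np.round(ray(n,r['at'],.0),4),round(r['p'],2)) for r in manip.place_of(n,'rest')[:2]])
E
```

```text
pos [0.6235 0.0905 0.1764] F [ 0.2  0.3 -0.4] open 0.831 t 17.9
shift [-1.000e-01 -5.000e-01  1.454e+02] jaw [0.709 0.705 0.001] toolz [ 0.002 -0.    -1.   ]
level [ 0.0012  0.0015 -0.    ]
side [(array([ 0.523 , -0.2095,  0.038 ]), 0.81)] [(array([ 0.5289, -0.2129,  0.    ]), 0.79), (array([ 0.7634, -0.0205,  0.    ]), 0.74)]
top [(array([ 0.5285, -0.2061,  0.038 ]), 0.89)] [(array([ 0.5366, -0.2254,  0.    ]), 0.85)]
wrist [(array([ 0.728 , -0.1613,  0.038 ]), 0.32)] []
```

View pics/l.png

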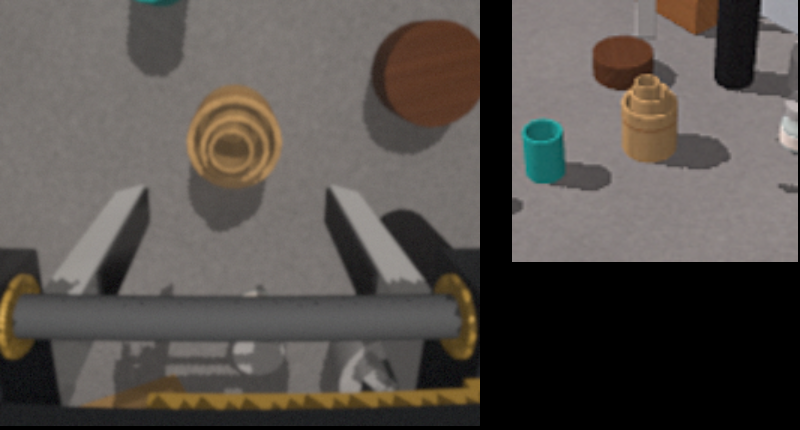

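The full nest is made: three concentric rims at (235,140). Before grasping it I'll use the empty hand's wrist camera to look for the pin.

apply_moves(targets=[[[1, -6, -12, -4, 0, 0, 0], [1, -12, -24, -4, 0, 0, 0], [1, -18, -35, -4, 0, 0, 0], [1, -20, -40, -4, 0, 0, 0], [1, -20, -40, -4, 0, 0, 0], [1, -20, -40, -2, 0, 0, 0], [1, -18, -35, 0, 0, 0, 0], [1, -14, -27, 0, 0, 0, 0], [1, -8, -16, 0, 0, 0, 0], [1, -3, -6, 0, 0, 0, 0], [1, 0, 0, 0, 0, 0, 0], [1, 0, 0, 0, 0, 0, 0]]])

```text
t: 19.5
position: [0.5192, -0.2197, 0.2024]
orientation: [0.384, 0.923, -0.002, 0.003]
force: [-0.4, -1.2, 0.8]
opening: 1.0
```

```bash
python3 - <<'E'
from h import *
go([.525,-.21,.13])
im=snap('wrist')
pt=manip.place_of('wrist','slot_mid');print([(np.round(r['at']),np.round(ray('wrist',r['at'],.038),4),round(r['p'],2)) for r in pt[:3]])
print([(np.round(ray('wrist',r['at'],0),4),round(r['p'],2)) for r in manip.place_of('wrist','rest')[:3]])
snap('side');print('can',[(np.round(ray('side',r['at'],0),3),round(r['p'],2)) for r in manip.place_of('side','spray_can')[:2]])
np.save('rest.npy',im)
hsv=cv2.cvtColor(im,cv2.COLOR_RGB2HSV)
m=((hsv[...,1]<35)&(hsv[...,2]>170)).astype(np.uint8)
n,l,st,c=cv2.connectedComponentsWithStats(m)
print([(s.tolist(),k.round().tolist()) for s,k in zip(st,c) if s[4]>150])
E
```

```text
pos [ 0.5192 -0.2197  0.2024] F [-0.4 -1.2  0.8] open 1.0 t 19.5
shift [ 3.3 11.1 72.4] jaw [ 0.71   0.705 -0.002] toolz [ 0.003 -0.006 -1.   ]
level [-0.0018  0.0067  0.    ]
[(array([262., 182.]), array([ 0.5241, -0.2144,  0.038 ]), 0.85)]
[(array([ 0.5253, -0.2103,  0.    ]), 0.72)]
can [(array([0.79 , 0.114, 0.   ]), 0.92)]
[([0, 0, 512, 384, 193998], [255.0, 192.0]), ([232, 142, 65, 74, 2534], [265.0, 179.0])]
```

apply_moves(targets=[[[1, 1, 3, 12, -0.002, 0.006, 0], [1, 1, 3, 22, 0, 0, 0], [1, 1, 3, 22, 0, 0, 0], [1, 0, 2, 15, 0, 0, 0], [1, 0, 0, 8, 0, 0, 0], [1, 0, 0, 0, 0, 0, 0], [1, 0, 0, 0, 0, 0, 0]]])

```text
t: 20.45
position: [0.5265, -0.2045, 0.117]
orientation: [0.381, 0.925, 0.001, -0.001]
force: [0.2, 0.1, 1.2]
opening: 1.0
```

```bash
python3 - <<'E'
from h import *
go([.525,-.21,.13])
c=manip.get_calibration('wrist');print('cam',c['position'])
im=snap('wrist');np.save('rest.npy',im)
for k in('slot_mid','rest'):print(k,[(np.round(r['at'],1),np.round(ray('wrist',r['at'],.038 if k=='slot_mid' else 0),4),round(r['p'],2)) for r in manip.place_of('wrist',k)[:2]])
hsv=cv2.cvtColor(im,cv2.COLOR_RGB2HSV)
m=((hsv[...,1]<35)&(hsv[...,2]>170)).astype(np.uint8)
n,l,st,cc=cv2.connectedComponentsWithStats(m)
k=1+np.argmax(st[1:,4]);print(st[k])
cnt=max(cv2.findContours((l==k).astype(np.uint8),0,1)[0],key=len)
# outline in world at z=.03
W=np.array([ray('wrist',p,.03) for p in cnt[:,0].astype(float)])[:,:2]
(ctr,sz,ang)=cv2.minAreaRect((W*1e4).astype(np.float32));print('platen rect world',np.array(ctr)/1e4,np.array(sz)/10,ang)
x,y,w,h=st[k][:4];cx,cy=x+w//2,y+h//2
x0,y0=cx-60,cy-60
crop=im[y0:y0+120,x0:x0+120]
print('crop origin',x0,y0)
cv2.imwrite('pics/m.png',cv2.resize(crop,(600,600),interpolation=cv2.INTER_CUBIC)[:,:,::-1])
E
```

```text
pos [ 0.5265 -0.2045  0.117 ] F [0.2 0.1 1.2] open 1.0 t 20.4
shift [ -2.8  -4.9 -13. ] jaw [0.704 0.71  0.001] toolz [-0.001  0.002 -1.   ]
level [ 0.0007 -0.0026  0.    ]
cam [ 0.47455035 -0.15154381  0.29495006]
slot_mid [(array([246.2, 210.5]), array([ 0.5255, -0.2167,  0.038 ]), 0.96)]
rest [(array([247.9, 198.1]), array([ 0.5251, -0.2156,  0.    ]), 0.85)]
[ 210  156   82   94 4199]
platen rect world [ 0.52638706 -0.21290913] [57.17424927 79.79245605] 66.98190307617188
crop origin 191 143
```

View pics/m.png

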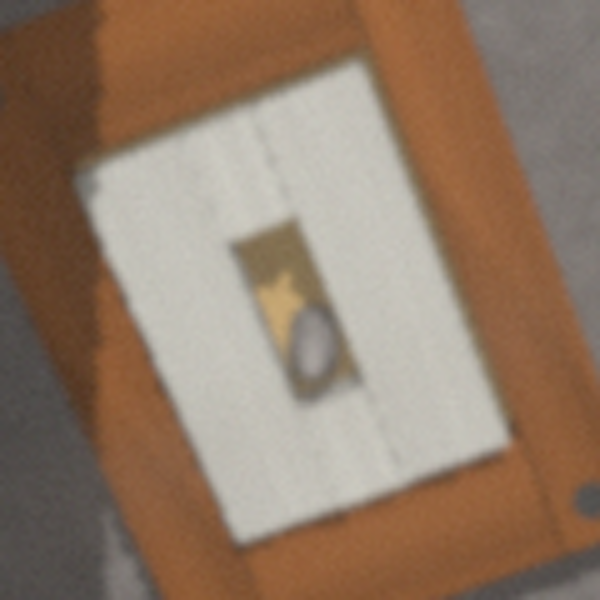

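The pin shows clearly in the slot at crop (315,350), near the lower end of the slot (slot middle about (297,311)). I'll fit it numerically.

```bash
python3 - <<'E'
from h import *
im=np.load('rest.npy');x0,y0=191,143
C=np.array([.52639,-.21291])
# orientation of long side (80) from outline: image-down long direction in world
a=ray('wrist',(x0+265/5,y0+230/5),.03)[:2];b=ray('wrist',(x0+330/5,y0+393/5),.03)[:2]
print('slot ends',a,b,'mid',(a+b)/2,np.linalg.norm(b-a))
ang=np.radians(66.98);u=np.array([np.cos(ang),np.sin(ang)]);
us=[u,np.array([-u[1],u[0]])];d=(b-a)/np.linalg.norm(b-a);u=max(us,key=lambda v:abs(v@d));u=u*np.sign(u@d);print('slot dir',u,d)
n=np.array([-u[1],u[0]])
def sil(P):
    t=np.linspace(0,2*np.pi,40);pts=[]
    S=4;M=np.zeros((120*S,120*S),np.uint8)
    for z0,z1,r0,r1 in((.012,.032,.005,.005),(.032,.038,.005,.002)):
        q=np.vstack([np.c_[P[0]+r*np.cos(t),P[1]+r*np.sin(t),0*t+z] for z,r in((z0,r0),(z1,r1))])
        p=((proj('wrist',q)-[x0,y0]+.5)*S).astype(np.int32);cv2.fillConvexPoly(M,cv2.convexHull(p),1)
    return cv2.resize(M.astype(np.float32),(120,120),interpolation=cv2.INTER_AREA)
crop=im[y0:y0+120,x0:x0+120];hsv=cv2.cvtColor(crop,cv2.COLOR_RGB2HSV)
# slot mask at platen top
q=np.array([[*(C+u*i+n*j),.03] for i,j in((-.018,-.007),(-.018,.007),(.018,.007),(.018,-.007))])
sm=np.zeros((120,120),np.uint8);cv2.fillConvexPoly(sm,np.round(proj('wrist',q)-[x0,y0]).astype(np.int32),1)
for y in range(58,84,2): print(y,[(int(hsv[y,x,1]),int(hsv[y,x,2])) for x in range(52,74,2)])
for thr in (50,70,90):
    g=((hsv[...,1]<thr)&(sm>0)).astype(np.float32)
    best=[]
    for s in np.arange(-.012,.0125,.0005):
        M=sil(C+u*s)*sm;best.append((round(2*(M*g).sum()/(M.sum()+g.sum()),3),round(s*1e3,1)))
    print(thr,g.sum(),sorted(best)[-5:])
E
```

```text
slot ends [ 0.51116372 -0.20549653] [ 0.54272292 -0.21964731] mid [ 0.52694332 -0.21257192] 0.034586525020874385
slot dir [ 0.92036841 -0.39105242] [ 0.91247099 -0.40914141]
58 [(100, 183), (105, 184), (104, 193), (103, 173), (100, 138), (93, 132), (66, 140), (19, 186), (16, 195), (13, 195), (16, 195)]
60 [(86, 180), (109, 195), (107, 197), (103, 195), (90, 164), (75, 122), (66, 123), (27, 160), (16, 195), (13, 193), (14, 196)]
62 [(54, 161), (101, 196), (104, 197), (93, 173), (38, 142), (22, 128), (28, 111), (31, 130), (16, 188), (16, 195), (14, 195)]
64 [(27, 160), (94, 184), (104, 196), (70, 153), (21, 135), (16, 145), (16, 129), (24, 117), (20, 169), (16, 196), (13, 197)]
66 [(19, 177), (71, 173), (99, 190), (55, 145), (17, 138), (19, 149), (18, 145), (27, 123), (35, 145), (17, 194), (16, 196)]
68 [(12, 192), (36, 163), (84, 176), (51, 141), (14, 146), (18, 159), (15, 149), (24, 128), (58, 131), (20, 177), (13, 194)]
70 [(14, 194), (18, 171), (62, 157), (42, 129), (17, 147), (17, 165), (15, 151), (20, 127), (66, 128), (40, 166), (16, 193)]
72 [(16, 196), (13, 181), (34, 150), (41
[... 615 characters left out ...]
 194), (12, 187), (15, 184), (15, 190), (17, 196), (15, 198), (18, 197), (13, 194), (14, 199)]
50 281.0 [(np.float32(0.572), np.float64(10.5)), (np.float32(0.576), np.float64(8.5)), (np.float32(0.579), np.float64(10.0)), (np.float32(0.58), np.float64(9.0)), (np.float32(0.583), np.float64(9.5))]
70 352.0 [(np.float32(0.566), np.float64(11.0)), (np.float32(0.57), np.float64(10.5)), (np.float32(0.573), np.float64(10.0)), (np.float32(0.574), np.float64(9.0)), (np.float32(0.579), np.float64(9.5))]
90 416.0 [(np.float32(0.521), np.float64(9.0)), (np.float32(0.522), np.float64(9.5)), (np.float32(0.522), np.float64(11.0)), (np.float32(0.522), np.float64(12.0)), (np.float32(0.523), np.float64(10.5))]
```

```bash
python3 - <<'E'
from h import *
x0,y0=191,143;C=np.array([.52639,-.21291]);u=np.array([.92,-.391]);u/=np.linalg.norm(u)
t=np.linspace(0,2*np.pi,60)
for s in (2,4,5,6,7,8,9,10):
    P=C+u*s*1e-3;o=[]
    for z,r in((.012,.005),(.032,.005),(.038,.002)):
        p=proj('wrist',np.c_[P[0]+r*np.cos(t),P[1]+r*np.sin(t),0*t+z])-[x0,y0];o.append((p.min(0).round(1).tolist(),p.max(0).round(1).tolist()))
    print(s,P.round(4),o)
E
```

```text
2 [ 0.5282 -0.2137] [([55.2, 54.3], [65.0, 63.8]), ([54.4, 59.8], [65.0, 69.9]), ([57.4, 64.7], [61.7, 68.8])]
4 [ 0.5301 -0.2145] [([55.9, 56.1], [65.8, 65.5]), ([55.2, 61.7], [65.7, 71.8]), ([58.2, 66.6], [62.5, 70.8])]
5 [ 0.531  -0.2149] [([56.3, 56.9], [66.1, 66.4]), ([55.6, 62.6], [66.1, 72.7]), ([58.6, 67.6], [62.9, 71.7])]
6 [ 0.5319 -0.2153] [([56.7, 57.8], [66.5, 67.3]), ([56.0, 63.6], [66.5, 73.6]), ([59.0, 68.6], [63.3, 72.6])]
7 [ 0.5328 -0.2156] [([57.0, 58.7], [66.9, 68.1]), ([56.4, 64.5], [66.9, 74.5]), ([59.4, 69.5], [63.7, 73.6])]
8 [ 0.5338 -0.216 ] [([57.4, 59.6], [67.2, 69.0]), ([56.8, 65.5], [67.3, 75.5]), ([59.8, 70.5], [64.1, 74.5])]
9 [ 0.5347 -0.2164] [([57.8, 60.5], [67.6, 69.9]), ([57.2, 66.4], [67.7, 76.4]), ([60.2, 71.4], [64.5, 75.5])]
10 [ 0.5356 -0.2168] [([58.2, 61.4], [68.0, 70.7]), ([57.6, 67.3], [68.1, 77.3]), ([60.6, 72.4], [64.9, 76.4])]
```

Pin fitted at s≈+8 mm along the slot, at about (0.534,-0.217). Now back to the nest.

apply_moves(targets=[[[1, 0, 0, -15, 0, 0, 0], [1, 6, 12, -25, 0, 0, 0], [1, 12, 24, -15, 0, 0, 0], [1, 18, 35, 0, 0, 0, 0], [1, 20, 40, 0, 0, 0, 0], [1, 20, 40, 0, 0, 0, 0], [1, 20, 40, 0, 0, 0, 0], [1, 18, 35, 0, 0, 0, 0], [1, 12, 24, 0, 0, 0, 0], [1, 8, 16, 0, 0, 0, 0], [1, 3, 6, 0, 0, 0, 0], [1, 0, 0, 0, 0, 0, 0], [1, 0, 0, 0, 0, 0, 0]]])

```text
t: 21.9
position: [0.6365, 0.0903, 0.2035]
orientation: [0.384, 0.923, 0.005, 0.019]
force: [-1.5, -0.6, -0.2]
opening: 0.998
```

```bash
python3 - <<'E'
from h import *
go([.622,.0903,.13])
E
```

```text
pos [0.6365 0.0903 0.2035] F [-1.5 -0.6 -0.2] open 0.998 t 21.9
shift [ 12.5 -12.   72.9] jaw [0.709 0.705 0.023] toolz [ 0.038 -0.006 -0.999]
level [ 0.0225  0.0307 -0.    ]
```

apply_moves(targets=[[[1, 3, -3, 8, 0.011, 0.015, 0], [1, 3, -3, 15, 0.011, 0.015, 0], [1, 1, -2, 15, 0, 0, 0], [1, 0, 0, 10, 0, 0, 0], [1, 0, 0, 3, 0, 0, 0], [1, 0, 0, 0, 0, 0, 0], [1, 0, 0, 0, 0, 0, 0]]])

```text
t: 22.6
position: [0.623, 0.0846, 0.1452]
orientation: [0.387, 0.922, -0.002, -0.004]
force: [0.2, -0.3, -0.3]
opening: 0.998
```

```bash
python3 - <<'E'
from h import *
go([.622,.0903,.031])
im=snap('wrist');hsv=cv2.cvtColor(im,cv2.COLOR_RGB2HSV);m=cv2.inRange(hsv,(8,80,60),(25,255,255))
n,l,st,c=cv2.connectedComponentsWithStats(m)
print([(s.tolist(),k.round().tolist()) for s,k in zip(st,c) if s[4]>600][1:])
a=np.linspace(0,6.28,60)
for z,r in((.066,.033),(.08,.023),(.095,.0145),(.0,.033)):
  q=proj('wrist',np.c_[.622+r*np.cos(a),.0903+r*np.sin(a),0*a+z]);print(z,q.min(0),q.max(0))
E
```

```text
pos [0.623  0.0846 0.1452] F [ 0.2 -0.3 -0.3] open 0.998 t 22.6
shift [  4.1   3.9 114.2] jaw [ 0.713  0.701 -0.006] toolz [-0.008 -0.001 -1.   ]
level [-0.0063 -0.0054  0.    ]
[([120, 0, 43, 28, 788], [144.0, 11.0]), ([368, 109, 80, 79, 4834], [408.0, 147.0]), ([0, 133, 35, 56, 1629], [16.0, 161.0]), ([226, 157, 71, 77, 4175], [261.0, 196.0]), ([469, 185, 43, 73, 1815], [496.0, 225.0]), ([0, 236, 67, 29, 938], [40.0, 253.0]), ([67, 281, 34, 57, 939], [80.0, 309.0]), ([416, 282, 33, 56, 885], [435.0, 310.0]), ([232, 347, 280, 27, 3425], [381.0, 362.0])]
0.066 [224.22358373 162.0658726 ] [296.29724146 231.76714585]
0.08 [233.81560311 176.09870579] [286.74982007 227.08217389]
0.095 [242.62213228 189.9449916 ] [278.02969652 223.88042346]
0.0 [231.01290848 153.78979188] [289.16382209 210.75859649]
```

apply_moves(targets=[[[1, 2, 2, 8, -0.006, -0.005, 0], [1, 1, 1.5, 15, 0, 0, 0], [1, 0, 0, 15, 0, 0, 0], [1, 0, 0, 8, 0, 0, 0], [1, 0, 0, 3, 0, 0, 0], [1, 0, 0, 0, 0, 0, 0]]])

```text
t: 23.25
position: [0.6238, 0.0903, 0.0925]
orientation: [0.386, 0.922, 0.0, 0.001]
force: [0.6, 0.1, 0.0]
opening: 1.001
```

```bash
python3 - <<'E'
from h import *
go([.6223,.0907,.033])
E
```

```text
pos [0.6238 0.0903 0.0925] F [0.6 0.1 0. ] open 1.001 t 23.2
shift [ 1.4 -0.9 59.5] jaw [0.713 0.701 0.001] toolz [ 0.002  0.    -1.   ]
level [ 0.0013  0.001  -0.    ]
```

apply_moves(targets=[[[1, 0.5, 0, 6, 0.001, 0.001, 0], [1, 0, 0, 12, 0, 0, 0], [1, 0, 0, 14, 0, 0, 0], [1, 0, 0, 10, 0, 0, 0], [1, 0, 0, 6, 0, 0, 0], [1, 0, 0, 2, 0, 0, 0], [1, 0, 0, 0, 0, 0, 0]]])

```text
t: 23.95
position: [0.6237, 0.0905, 0.0379]
orientation: [0.386, 0.922, 0.0, 0.0]
force: [0.7, -0.3, 0.2]
opening: 1.004
```

```bash
python3 - <<'E'
from h import *
go([.6223,.0907,.033])
E
```

```text
pos [0.6237 0.0905 0.0379] F [ 0.7 -0.3  0.2] open 1.004 t 23.9
shift [ 1.1 -0.9  4.9] jaw [0.713 0.701 0.   ] toolz [ 0.  0. -1.]
level [ 0.0002 -0.0001  0.    ]
```

apply_moves(targets=[[[1, 0.5, -0.5, 3, 0, 0, 0], [1, 0.5, 0, 2, 0, 0, 0], [0.8, 0, 0, 0, 0, 0, 0], [0.65, 0, 0, 0, 0, 0, 0], [0.5, 0, 0, 0, 0, 0, 0], [0.5, 0, 0, 0, 0, 0, 0], [0.5, 0, 0, 0, 0, 0, 0], [0.5, 0, 0, 0, 0, 0, 0]]], force=40)

```text
t: 24.75
position: [0.6236, 0.0907, 0.0342]
orientation: [0.386, 0.922, 0.0, 0.001]
force: [0.8, 0.8, 0.1]
opening: 0.704
```

```bash
python3 - <<'E'
from h import *
go([.6223,.0907,.033])
E
```

```text
pos [0.6236 0.0907 0.0342] F [0.8 0.8 0.1] open 0.704 t 24.8
shift [ 0.9 -0.9  1.2] jaw [0.713 0.701 0.002] toolz [ 0.003 -0.    -1.   ]
level [ 0.0018  0.002  -0.    ]
```

apply_moves(targets=[[[0.5, 0, 0, -6, 0, 0, 0], [0.5, 0, 0, -12, 0, 0, 0], [0.5, 0, 0, -18, 0, 0, 0], [0.5, 0, 0, -20, 0, 0, 0], [0.5, 0, 0, -18, 0, 0, 0], [0.5, 0, 0, -10, 0, 0, 0], [0.5, 0, 0, -4, 0, 0, 0], [0.5, 0, 0, 0, 0, 0, 0]]])

```text
t: 25.55
position: [0.6215, 0.0912, 0.1266]
orientation: [0.386, 0.922, 0.0, -0.001]
force: [-0.4, -0.0, -2.7]
opening: 0.702
```

```bash
python3 - <<'E'
from h import *
go([.534,-.217,.125])
E
```

```text
pos [0.6215 0.0912 0.1266] F [-0.4 -0.  -2.7] open 0.702 t 25.6
shift [-158.3 -278.5    1.5] jaw [ 0.713  0.701 -0.   ] toolz [-0.001  0.    -1.   ]
level [-0.0004 -0.0011  0.    ]
```

Weight felt is about 2.7 N, so the whole nest is held. Carry it to the rest.

apply_moves(targets=[[[0.5, -4, -7, 0, 0, 0, 0], [0.5, -8, -14, 0, 0, 0, 0], [0.5, -12, -21, 0, 0, 0, 0], [0.5, -14, -25, 0, 0, 0, 0], [0.5, -15, -27, 0, 0, 0, 0], [0.5, -15, -27, 0, 0, 0, 0], [0.5, -15, -27, 0, 0, 0, 0], [0.5, -15, -27, 0, 0, 0, 0], [0.5, -14, -25, 0, 0, 0, 0], [0.5, -12, -21, 0, 0, 0, 0], [0.5, -9, -16, 0, 0, 0, 0], [0.5, -6, -10, 0, 0, 0, 0], [0.5, -3, -5, 0, 0, 0, 0], [0.5, 0, 0, 0, 0, 0, 0], [0.5, 0, 0, 0, 0, 0, 0]]])

```text
t: 27.05
position: [0.5212, -0.2071, 0.1136]
orientation: [0.389, 0.921, -0.003, -0.013]
force: [-0.8, 0.6, -2.9]
opening: 0.702
```

```bash
python3 - <<'E'
from h import *
go([.534,-.217,.0742])
E
```

```text
pos [ 0.5212 -0.2071  0.1136] F [-0.8  0.6 -2.9] open 0.702 t 27.1
shift [-16.9   2.9  39. ] jaw [ 0.717  0.697 -0.017] toolz [-0.027  0.004 -1.   ]
level [-0.0167 -0.0217  0.    ]
```

apply_moves(targets=[[[0.5, -5, 1, 0, -0.008, -0.011, 0], [0.5, -5, 1, 0, -0.008, -0.01, 0], [0.5, -3, 0, 0, 0, 0, 0], [0.5, 0, 0, 0, 0, 0, 0], [0.5, 0, 0, 0, 0, 0, 0]]])

```text
t: 27.55
position: [0.5338, -0.2127, 0.1134]
orientation: [0.387, 0.922, 0.001, 0.001]
force: [0.9, 0.8, -2.4]
opening: 0.702
```

```bash
python3 - <<'E'
from h import *
go([.534,-.217,.0742])
E
```

```text
pos [ 0.5338 -0.2127  0.1134] F [ 0.9  0.8 -2.4] open 0.702 t 27.6
shift [-3.2 -2.9 39.2] jaw [0.714 0.7   0.001] toolz [ 0.002  0.    -1.   ]
level [ 0.0014  0.0008 -0.    ]
```

apply_moves(targets=[[[0.5, -2, -1.5, 4, 0.001, 0.001, 0], [0.5, -1.5, -1, 8, 0, 0, 0], [0.5, 0, 0, 10, 0, 0, 0], [0.5, 0, 0, 6, 0, 0, 0], [0.5, 0, 0, 2, 0, 0, 0], [0.5, 0, 0, 0, 0, 0, 0], [0.5, 0, 0, 0, 0, 0, 0]]])

```text
t: 28.25
position: [0.5336, -0.2166, 0.0792]
orientation: [0.387, 0.922, 0.0, -0.002]
force: [-0.3, -0.5, -3.0]
opening: 0.704
```

```bash
python3 - <<'E'
from h import *
go([.534,-.217,.0742])
E
```

```text
pos [ 0.5336 -0.2166  0.0792] F [-0.3 -0.5 -3. ] open 0.704 t 28.2
shift [-0.6  0.1  5. ] jaw [ 0.714  0.701 -0.   ] toolz [-0.003  0.002 -1.   ]
level [-0.0004 -0.0032  0.    ]
```

apply_moves(targets=[[[0.5, 0, 0, 3, 0, -0.003, 0], [0.5, 0, 0, 3, 0, 0, 0], [0.5, 0, 0, 2, 0, 0, 0], [0.5, 0, 0, 2, 0, 0, 0], [0.5, 0, 0, 1, 0, 0, 0], [0.5, 0, 0, 0, 0, 0, 0]]])

```text
t: 28.85
position: [0.5343, -0.2169, 0.0683]
orientation: [0.387, 0.922, -0.0, 0.001]
force: [0.1, 0.2, -3.1]
opening: 0.7
```

```bash
python3 - <<'E'
from h import *
go([.534,-.217,.0642])
E
```

```text
pos [ 0.5343 -0.2169  0.0683] F [ 0.1  0.2 -3.1] open 0.7 t 28.9
shift [ 0.2 -0.3  4.1] jaw [0.713 0.701 0.   ] toolz [ 0.002 -0.001 -1.   ]
level [ 0.0001  0.0022 -0.    ]
```

Underside is now about 34 mm up with no contact, so the pin is already in the hole. Press on with a firmer grip.

apply_moves(targets=[[[0.5, 0, 0, 0, 0, 0.002, 0], [0.5, 0, 0, 2, 0, 0, 0], [0.5, 0, 0, 2, 0, 0, 0], [0.5, 0, 0, 2, 0, 0, 0], [0.5, 0, 0, 2, 0, 0, 0], [0.5, 0, 0, 0, 0, 0, 0]]], force=60)

```text
t: 29.45
position: [0.5339, -0.2165, 0.0631]
orientation: [0.387, 0.922, 0.0, -0.001]
force: [-3.3, 0.8, 0.2]
opening: 0.698
```

```bash
python3 - <<'E'
from h import *
go([.534,-.217,.0582])
E
```

```text
pos [ 0.5339 -0.2165  0.0631] F [-3.3  0.8  0.2] open 0.698 t 29.4
shift [-0.5 -0.3  4.9] jaw [ 0.713  0.701 -0.   ] toolz [-0.002  0.001 -1.   ]
level [-0.0004 -0.002   0.    ]
```

apply_moves(targets=[[[0.5, 1, -1, 0, 0, -0.002, 0], [0.5, 0, 0, 2, 0, 0, 0], [0.5, 0, 0, 2, 0, 0, 0], [0.5, 0, 0, 2, 0, 0, 0], [0.5, 0, 0, 2, 0, 0, 0], [0.5, 0, 0, 2, 0, 0, 0]]])

```text
t: 30.05
position: [0.5339, -0.2166, 0.061]
orientation: [0.386, 0.922, -0.0, 0.001]
force: [-6.0, 3.6, 11.9]
opening: 0.699
```

```bash
python3 - <<'E'
from h import *
go([.534,-.217,.0582])
E
```

```text
pos [ 0.5339 -0.2166  0.061 ] F [-6.   3.6 11.9] open 0.699 t 30.1
shift [-0.3 -0.2  2.8] jaw [0.713 0.701 0.   ] toolz [ 0.002 -0.001 -1.   ]
level [ 0.0005  0.0024 -0.    ]
```

apply_moves(targets=[[[0.5, 1.5, -0.5, 0, 0, 0, 0], [0.5, 1.5, -0.5, 0, 0, 0, 0], [0.5, 0, 0, 0, 0, 0, 0]]])

```text
t: 30.35
position: [0.5337, -0.2165, 0.0633]
orientation: [0.386, 0.922, -0.001, 0.005]
force: [-1.4, 1.6, 0.6]
opening: 0.703
```

```bash
python3 - <<'E'
from h import *
go([.534,-.217,.0582])
E
```

```text
pos [ 0.5337 -0.2165  0.0633] F [-1.4  1.6  0.6] open 0.703 t 30.4
shift [-0.5 -0.1  5.1] jaw [0.713 0.701 0.003] toolz [ 0.008 -0.005 -1.   ]
level [ 0.0026  0.0093 -0.    ]
```

apply_moves(targets=[[[0.5, 0, 0, 2, 0.002, 0.008, 0], [0.5, 0, 0, 4, 0, 0, 0], [0.5, 0, 0, 4, 0, 0, 0], [0.5, 0, 0, 4, 0, 0, 0], [0.5, 0, 0, 4, 0, 0, 0]]])

```text
t: 30.85
position: [0.5341, -0.2167, 0.0579]
orientation: [0.386, 0.922, -0.0, -0.002]
force: [-8.7, 7.0, 26.0]
opening: 0.7
```

```bash
python3 - <<'E'
from h import *
go([.534,-.217,.0582])
E
```

```text
pos [ 0.5341 -0.2167  0.0579] F [-8.7  7.  26. ] open 0.7 t 30.9
shift [-0.2 -0.3 -0.3] jaw [ 0.712  0.702 -0.001] toolz [-0.003  0.001 -1.   ]
level [-0.0015 -0.0027  0.    ]
```

apply_moves(targets=[[[0.5, 1, 0, 4, 0, 0, 0], [0.5, 1, 0, 4, 0, 0, 0], [0.5, 1, 0, 4, 0, 0, 0]]])

```text
t: 31.15
position: [0.534, -0.2166, 0.0579]
orientation: [0.386, 0.923, -0.001, 0.0]
force: [-7.1, 4.3, 22.7]
opening: 0.697
```

```bash
python3 - <<'E'
from h import *
go([.534,-.217,.0582])
for n in('side','top','wrist'):
  im=snap(n);go([.534,-.217,.0582])
s=manip.capture('side')
cv2.imwrite('pics/n.png',cv2.resize(s[130:300,240:400],(640,680))[:600,:,::-1])
# expected large-rim (z=.09) and small-rim (z=.119) pixels in side view
print(proj('side',[[.534,-.217,.09],[.534,-.217,.119],[.534,-.217,.024]]))
E
```

```text
pos [ 0.534  -0.2166  0.0579] F [-7.1  4.3 22.7] open 0.697 t 31.1
shift [-0.3 -0.3 -0.3] jaw [ 0.712  0.702 -0.003] toolz [-0.001 -0.003 -1.   ]
level [-0.0027  0.0013  0.    ]
pos [ 0.534  -0.2166  0.058 ] F [-7.1  2.9 22.3] open 0.705 t 31.2
shift [-0.3 -0.3 -0.2] jaw [ 0.712  0.702 -0.003] toolz [-0.001 -0.003 -1.   ]
level [-0.0026  0.0014  0.    ]
pos [ 0.534  -0.2166  0.0579] F [-7.4  4.1 23.5] open 0.702 t 31.2
shift [-0.3 -0.3 -0.3] jaw [ 0.712  0.702 -0.003] toolz [-0.001 -0.003 -1.   ]
level [-0.0027  0.0012  0.    ]
pos [ 0.534  -0.2166  0.0579] F [-7.5  4.6 22.5] open 0.698 t 31.3
shift [-0.3 -0.3 -0.3] jaw [ 0.712  0.702 -0.003] toolz [-0.001 -0.003 -1.   ]
level [-0.0026  0.0013  0.    ]
[[310.53998529 232.29660497]
 [312.09551872 222.70566053]
 [307.25535904 252.6044397 ]]
```

The hold is steady: z does not change under about 25 N of push, well above the spring's 14 N, so the platen is on its stop. Handing in.

```bash
python3 - <<'E'
from h import *
print(manip.close_job());go([.534,-.217,.0582])
E
```

```text
the job is handed in; nothing more can be done
None
the job is handed in; nothing more can be done
```

I nested the medium cup in the large one, then the small in the medium. I carried the nest by the large cup to the rest and seated it on the pin. The job was handed in at about 31 s with the gripper still holding the large cup at 60 N and pressing down.

- **Nest:** after releasing the small cup, the picture showed three concentric rims, with the cups stepped up in order. The weight felt on lifting was about 2.7 N, which fits all three cups together.
- **Pin:** I looked for it with the wrist camera before covering it and placed it about 8 mm along the slot from the middle. The cup's underside passed 38 mm with no contact force, so the hole went straight onto the pin and no feeling about was needed.
- **Pressed down:** the tool height stayed at 57.9 mm, which puts the underside at about 23.7 mm against 24 mm fully down, assuming no slip in the grip. The total push was about 25 N, above the 14 N spring, and the height did not change as the push varied.

Two weaker points. A sideways force of about 8 N remained, probably from pin or platen friction. A last side view could not be opened because the picture limit was reached, so the final seating rests on position and force readings only.

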